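Take the lever plug out of the flow cell

TASK

Unscrew the plug with the lever handle from its port in the grey flow cell: swing its lever up, anticlockwise as seen facing the port, until it stands upright and the thread lets go, then draw the plug straight out of the port. Lay it gently in the white tray, without dropping it from a height.

Things in the scene. Friction and masses are not known exactly. Their poses are not given: they have to be found in the camera images.
- plug: Loose steel plug with one lever, 220 g. Origin on its axis, mid-lever, 73 mm up. x: out of the port (draw this way); z: along the lever. Lever bar 12 mm thick (x), 16 wide (y), ends at z = 78 mm. Behind it a hub d 28, collar d 44 (x -43 to -23 mm), shank d 20 to x = -70 with two thread lugs 40 across. Hung by its lever, its lowest point is 22 mm below the origin.
- lever_grip (a point): Point on the plug's lever, 62 mm from its axis: grip here from above, jaws closing along the plug's x, 39 mm clear of the cell. Starts 70 deg from upright, leaning to the cell's +y, at the tight stop. Low friction, no axial travel. Lugs let go within 20 deg of upright; past that they lock again. The bar pivots in the pads as the grip circles the axis.
- cell: Fixed grey block 90 (x) x 240 (y) x 110 mm high. Origin: centre of underside; x points out of its port face, away from the robot. Two ports along x, 73 mm up, y = -65 and +65 mm, in rings d 64 that end at x = 69 mm. The plug (origin at x = 90, 2 mm play) is in either port; draw it over 50 mm to clear. A round knob without lever, d 56, shuts the other. Pipe stubs 20 mm high on top.
- tray: Open white plastic tray, fixed on the bench, 240 mm (x) by 200 mm (y), 40 mm high, walls and floor 5 mm thick, empty. Origin: centre of its underside on the bench.
Things that resemble listed ones, but are neither listed nor needed, are in the scene too. Leave any orange or purple look-alike of the plug alone.

How it is judged:
By the outcome, as a careful person would: the job done as asked, in the order asked, and still so for the second after the job is handed in, with the robot touching nothing.
It also fails if it takes over 50 s, if anything falls off the work surface, if the arm or the gripper's body presses on something with over 40 N, if the wrist force passes 120 N, or if a joint passes its speed limit or range.

ROBOT

A 6-joint arm with a two-finger parallel gripper is mounted at the origin on the work surface. World frame = base frame: x ahead of the robot, y to its left, z up, the work surface at z = 0. Lengths are in m, angles in rad, forces in N, time in s.
With the tool pointing down it reaches from about 0.3 to 0.875 m from the base axis. Payload 6.4 kg.
Tool frame: the origin (TCP) lies at the centre of the arm's flange, where the gripper is bolted on; the fingertips stand 166 mm ahead of it and the grasp point (between the pads) lies 147 mm ahead of it; z points along the fingers, y is the line along which they close (so a half turn about z gives the same grasp; the last joint's range is limited). The gripper opens to 88 mm and grips with 3 to 60 N. Pads are 18 mm wide; open, the fingers measure 123 mm over their backs; the gripper's body (75 mm by 187 mm) begins 45 mm behind the grasp point.
Start: joints at [-1.528, 0.181, 1.607, -0, 1.354, -0.206], TCP at [0.142, -0.557, 0.405] pointing down, gripper open.
Joint ranges: [-2.99, 2.99], [-0.89, 2.07], [0.3, 2.58], [-1.14, 4.28], [0, 2.63], [-3.12, 3.12]. Speed limits (rad/s): [2.57, 2.57, 3.01, 3.14, 3.14, 3.14].

INTERFACE

Orientations are given as [roll, pitch, yaw] about the fixed x, y, z axes, in that order (R = Rz(yaw) Ry(pitch) Rx(roll)).
In Python, from workcell import robot gives the robot as it stands.
- The arm moves only by the tool drive_tool, never from a script. Its arguments are lists of equal length, an entry for each row: "gripper": the opening, from 0 (shut) to 1 (fully open); "linear": the shift along the tool's x, y, z in units of 0.1 m (1.0 is 0.1 m), a list of three; "twist": the turn about the tool's z in units of 180 degrees (1.0 is 180 degrees). In form: {"gripper": [gripper, ...], "linear": [[x, y, z], ...], "twist": [twist, ...]}. A call has 1 to 12 rows; each row is the pose to reach, as a shift and turn from the pose commanded when the call began, along the tool's axes at that moment, turning the shorter way round; what a row does not reach only later rows make up. A row lasts 1/12 s, in which the tool goes at most 41.7 mm and 7.16 degrees, less where a joint would pass 70% of its speed; a pose out of reach is approached as far as the arm can. A call with a number of a shift or a turn outside -1 to 1 is refused whole. A call with a gripper value outside its range is refused whole. The fingers move at their own pace and stop on an object; "grip_force" is the grip in N (left out, the last holds). Time passes only in rows, so rows that repeat a pose let the fingers close. It gives the time, the measured TCP pose, the force, the opening and the grip force at its end, in the units of the state.
- robot.read_state(): the state, without advancing time (a new reading comes with each control period).
- robot.camera(name): name is "scene" or "side" or "wrist"; returns (picture, depth): 420x560x3 uint8, blue, green, red; 420x560 float32, m along the optical axis (not along the pixel's ray), 0 where there is no reading.
- robot.get_calibration(name): a dict with "K" (3x3 intrinsics, pixels), "dist" ([k1, k2, p1, p2, k3] as OpenCV has them; the pictures are not rectified), "origin" and "rotation" of the camera in the world; the wrist camera has in their place "mount" (4x4, takes a point from camera to tool coordinates, whose origin is the TCP and whose axes are the flange's). Camera axes: x right, y down, z forward; pixel columns grow to the right and rows downward; lengths in m; the calibration is good to about 2 mm. A picture is of the moment at which its call begins: read the wrist's pose just before it. get_calibration takes no time and is no camera call.
- robot.sign_off(): hands the job in; it is judged then, once.
Trained networks look in the newest picture that a camera, given by its name, has taken for a name from the list of things; names that differ only in an ending like _2 or _b are one class to them, and where a whole thing is asked for, a point or a joint stands for the part that bears it (a point fixed in the world has none). Each returns a list of dicts, best first, with "p" (0 to 1); they miss things now and then, are a little off and sometimes report something else, mostly with a low value. They report only what shows in the picture. A call takes as long as a camera call. They do not tell look-alikes from the thing itself.
- robot.search_frame(query, camera): "bbox" ([left, top, width, height] in pixels, round what is visible of it).
- robot.regions_of(query, camera): "region" (420x560 bool, what is visible of it) and "bbox" ([left, top, width, height] in pixels, round what is visible of it).
The state is a dict: "t": time; "q": joint angles; "qvel": joint speeds; "joint_torque": joint torques, N m; "ee_pos": TCP position; "eef_rot": TCP orientation; "wrist_force": force on the tool from outside, world axes, zero at the start; "ft_torque": the same for the moment, N m; "opening": finger opening in m; "grip_force": force on a finger pad.
Only numpy, scipy, OpenCV 4.12 (cv2) and the standard library are available. Lean on these libraries where they do the work, as an engineer would, in place of code of your own. Each camera call takes 0.05 s, during which the arm holds its last target. There are 200 camera calls.

## Working session

There is one attempt and no reset: what is moved stays moved. The work goes in short steps, Python scripts to look and compute and a tool call to move; the robot and the scene stay as the last step left them, time stands still between calls to the robot, and variables do not carry over. Pictures are saved under pics/ and viewed, at most 10 in all, crops included, and the job is handed in when it is done.

Besides the shell and the picture viewer there is one more tool, called after "Request:" by a JSON object that holds its "op" and its "data". drive_tool: Moves the arm, as the interface text tells. Its arguments: {"type":"object","properties":{"gripper":{"type":"array"},"linear":{"type":"array"},"twist":{"type":"array"},"grip_force":{"type":"number"}},"required":["gripper","linear","twist"]}

```bash
mkdir -p pics; ls; cat > h.py <<'E'
import numpy as np, cv2, json
from workcell import robot
from scipy.spatial.transform import Rotation as R
def cam(n):
    c=robot.get_calibration(n); s=robot.read_state()
    im,d=robot.camera(n)
    if 'mount' in c:
        M=np.array(c['mount']); Rt=R.from_euler('xyz',s['eef_rot']).as_matrix()
        Rc=Rt@M[:3,:3]; o=Rt@M[:3,3]+np.array(s['ee_pos'])
    else: Rc=np.array(c['rotation']); o=np.array(c['origin'])
    return im,d,np.array(c['K']),np.array(c['dist']),Rc,o
def cloud(C):
    im,d,K,D,Rc,o=C
    v,u=np.mgrid[:420,:560]
    p=cv2.undistortPoints(np.stack([u,v],-1).reshape(-1,1,2).astype(float),K,D).reshape(420,560,2)
    P=np.dstack([p*d[...,None],d])@Rc.T+o
    P[d<=0]=np.nan
    return P
E
python3 - <<'E'
from h import *
for n in ['scene','side','wrist']:
    C=cam(n); P=cloud(C); cv2.imwrite(f'pics/{n}0.png',C[0]); np.save(f'pics/{n}0.npy',P)
    print(n,C[5].round(3),C[4][:,2].round(2))
    for q in ['plug','cell','tray']:
        for r in robot.regions_of(q,n):
            print(q,r['bbox'],round(r['p'],2),np.nanmedian(P[r['region']],0).round(3))
print(robot.read_state())
E
```

```text
picsTraceback (most recent call last):
  File "<stdin>", line 3, in <module>
  File "h.py", line 16, in cloud
    P=np.dstack([p*d[...,None],d])@Rc.T+o
      ~~~~~~~~~~~~~~~~~~~~~~~~~~~~~~~~~^~
ValueError: operands could not be broadcast together with shapes (420,560) (3,)
```

```bash
sed -i "s/Rc=np.array(c\['rotation'\]); /Rc=R.from_euler('xyz',c['rotation']).as_matrix() if np.size(c['rotation'])==3 else np.array(c['rotation']); /" h.py
python3 - <<'E'
from h import *
print(robot.get_calibration('scene'))
for n in ['scene','side','wrist']:
    C=cam(n); P=cloud(C); cv2.imwrite(f'pics/{n}0.png',C[0]); np.save(f'pics/{n}0.npy',P)
    print(n,C[5].round(3),C[4][:,2].round(2))
    for q in ['plug','cell','tray']:
        for r in robot.regions_of(q,n):
            print(q,r['bbox'],round(r['p'],2),np.nanmedian(P[r['region']],0).round(3))
print(robot.read_state())
E
```

```text
{'K': array([[444.8293736 ,   0.        , 270.63097972],
       [  0.        , 444.8293736 , 204.32163348],
       [  0.        ,   0.        ,   1.        ]]), 'dist': array([0.03945218, 0.        , 0.        , 0.        , 0.        ]), 'origin': array([ 1.03030736, -0.54036835,  0.85298991]), 'rotation': array([-2.35491524, -0.00373843,  0.76215325])}
scene [ 1.03  -0.54   0.853] [-0.49  0.51 -0.71]
plug [349.7, 188.3, 40.1, 31.3] 0.93 [0.637 0.229 0.028]
plug [291.9, 162.2, 37.6, 26.6] 0.86 [0.502 0.16  0.086]
plug [268.6, 229.8, 33.2, 41.5] 0.58 [ 0.578 -0.013  0.029]
plug [315.9, 143.1, 35.5, 19.8] 0.58 [0.439 0.333 0.03 ]
cell [216.7, 140.0, 99.4, 74.2] 0.73 [0.407 0.095 0.108]
cell [290.4, 164.9, 39.7, 23.8] 0.46 [0.501 0.156 0.086]
tray [107.1, 231.4, 132.9, 125.7] 0.59 [ 0.483 -0.279  0.007]
side [-0.025  0.602  0.546] [ 0.58 -0.63 -0.52]
plug [141.3, 229.9, 47.7, 33.2] 0.97 [0.622 0.249 0.027]
plug [256.2, 200.5, 34.0, 21.1] 0.74 [0.559 0.004 0.03 ]
plug [146.2, 296.1, 65.9, 50.4] 0.61 [0.425 0.353 0.028]
plug [203.7, 226.5, 42.3, 13.9] 0.48 [0.507 0.195 0.094]
cell [228.9,
[... 152 characters left out ...]
.96]
{'t': 0.65, 'q': array([-1.52829699e+00,  1.80738203e-01,  1.60697527e+00, -1.92815983e-05,
        1.35378196e+00, -2.06279729e-01]), 'qvel': array([-4.91121890e-05, -5.52627149e-04, -1.60383576e-04, -8.96666085e-04,
       -9.07508157e-05, -1.71802220e-04]), 'joint_torque': array([-1.67980706e-04, -4.33658409e+01, -3.42074096e+01,  7.02011841e-02,
        3.08943435e-02, -1.19436936e-05]), 'ee_pos': array([ 0.14160338, -0.5573118 ,  0.40476121]), 'eef_rot': array([3.14150136e+00, 3.83420809e-05, 2.48783217e-01]), 'wrist_force': array([ 0.07462332,  0.18450497, -0.1165987 ]), 'ft_torque': array([-0.0073886 ,  0.03290701,  0.00228877]), 'grip_force': 0.0, 'opening': 0.08822135224029806}
```

```bash
python3 - <<'E'
import cv2
a=cv2.imread('pics/scene0.png');cv2.imwrite('pics/s1.png',cv2.resize(a[110:370,90:450],(800,578),interpolation=cv2.INTER_CUBIC))
a=cv2.imread('pics/side0.png');cv2.imwrite('pics/s2.png',cv2.resize(a[140:350,130:430],(800,560),interpolation=cv2.INTER_CUBIC))
E
```

```text
(no output)
```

View pics/s1.png

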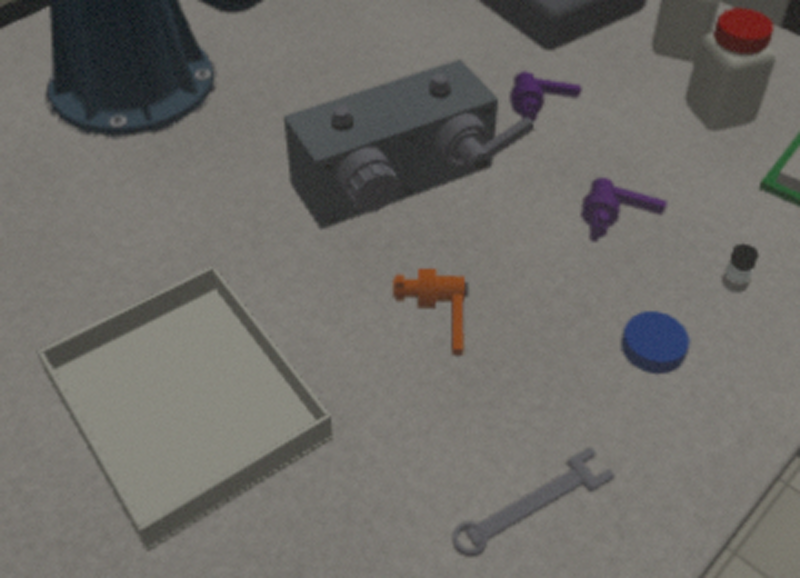

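View pics/s2.png

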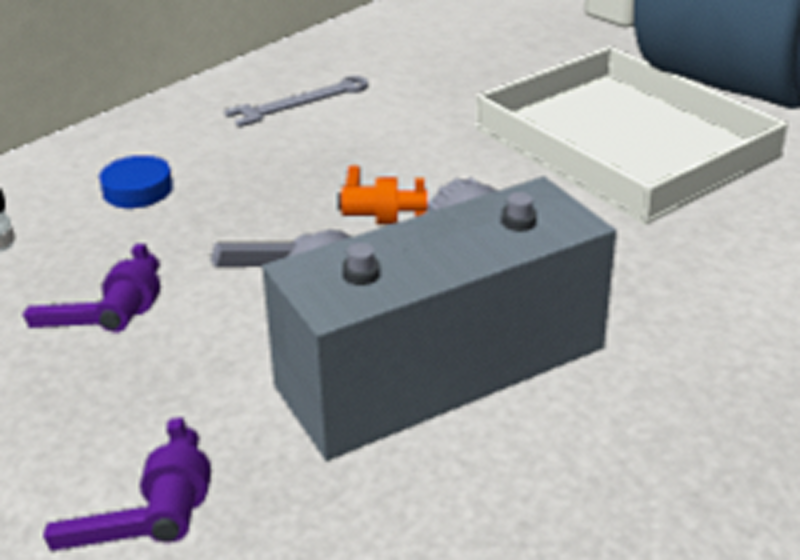

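```bash
cat > fit.py <<'E'
from h import *
def fit(names):
    A=np.vstack([np.load(f'pics/{n}0.npy').reshape(-1,3) for n in names])
    A=A[~np.isnan(A[:,0])]
    box=(A[:,0]>.25)&(A[:,0]<.6)&(A[:,1]>-.1)&(A[:,1]<.33)
    T=A[box&(A[:,2]>.106)&(A[:,2]<.114)]
    c=np.median(T,0); T=T[np.hypot(*(T-c)[:,:2].T)<.15]
    T=T.astype(np.float32)
    (cx,cy),(w,h),a=cv2.minAreaRect(T[:,:2].copy())
    print(names,len(T),cx,cy,w,h,a,'ztop',np.median(T[:,2]))
    th=np.deg2rad(a if h>w else a-90)
    if np.cos(th)*1<0: th+=np.pi
    x=np.array([np.cos(th),np.sin(th)]);y=np.array([-x[1],x[0]])
    Q=A[box].copy(); Q[:,:2]-=[cx,cy]; L=np.c_[Q[:,:2]@x,Q[:,:2]@y,Q[:,2]]
    m=(L[:,0]>.075)&(L[:,0]<.12)&(L[:,2]>.06)&(L[:,1]>.03)&(L[:,1]<.2)
    Pl=L[m]; print('theta',th,'lever pts',len(Pl),'min',Pl.min(0).round(3),'max',Pl.max(0).round(3))
    for lo in np.arange(.05,.16,.015):
        k=Pl[(Pl[:,1]>lo)&(Pl[:,1]<lo+.015)]
        if len(k): print(round(lo,3),len(k),k.min(0).round(3),k.max(0).round(3))
    T=A[(A[:,0]>.3)&(A[:,0]<.7)&(A[:,1]<-.1)&(A[:,1]>-.45)&(A[:,2]>.03)&(A[:,2]<.046)].astype(np.float32)
    print('tray',cv2.minAreaRect(T[:,:2].copy()))
fit(['scene']);fit(['side']);fit(['scene','side'])
E
python3 fit.py
```

```text
['scene'] 2006 0.40139296650886536 0.11195597052574158 0.24245375394821167 0.11771047860383987 70.60445404052734 ztop 0.110923834
theta -0.33851613721468055 lever pts 224 min [0.075 0.051 0.062] max [0.091 0.14  0.111]
0.05 51 [0.075 0.051 0.062] [0.091 0.064 0.09 ]
0.065 38 [0.077 0.066 0.062] [0.091 0.079 0.09 ]
0.08 37 [0.075 0.081 0.073] [0.085 0.095 0.094]
0.095 32 [0.075 0.095 0.079] [0.084 0.11  0.099]
0.11 35 [0.075 0.11  0.083] [0.084 0.125 0.104]
0.125 31 [0.075 0.125 0.088] [0.083 0.14  0.111]
tray ((0.4776686728000641, -0.27510949969291687), (0.20128555595874786, 0.24549539387226105), 79.59593200683594)
['side'] 3505 0.4002822935581207 0.11159805208444595 0.24123218655586243 0.11678288877010345 71.34044647216797 ztop 0.11043763
theta -0.32567064601279233 lever pts 80 min [0.075 0.06  0.084] max [0.088 0.142 0.108]
0.05 3 [0.084 0.06  0.086] [0.088 0.064 0.087]
0.065 14 [0.075 0.066 0.084] [0.088 0.079 0.088]
0.08 12 [0.076 0.081 0.087] [0.082 0.095 0.093]
0.095 13 [0.076 0.096 0.092] [0.082 0.109 0.098]
0.11 16 [0.075 0.11  0.098] [0.082 0.124 0.102]
0.125 20 [0.076 0.126
[... 160 characters left out ...]
97144), 79.85021209716797)
['scene', 'side'] 5511 0.4015779197216034 0.11209697276353836 0.2430066168308258 0.11891864985227585 71.34044647216797 ztop 0.11052947
theta -0.32567064601279233 lever pts 307 min [0.075 0.05  0.062] max [0.092 0.141 0.111]
0.05 60 [0.075 0.051 0.062] [0.092 0.065 0.09 ]
0.065 49 [0.075 0.065 0.062] [0.091 0.08  0.089]
0.08 49 [0.075 0.08  0.073] [0.086 0.095 0.095]
0.095 48 [0.075 0.095 0.079] [0.085 0.11  0.099]
0.11 52 [0.075 0.11  0.083] [0.085 0.125 0.104]
0.125 47 [0.075 0.125 0.088] [0.085 0.14  0.111]
0.14 1 [0.075 0.141 0.094] [0.075 0.141 0.094]
tray ((0.47646644711494446, -0.2766321897506714), (0.2095402330160141, 0.24794167280197144), 79.85021209716797)
```

```bash
sed -i 's/>\.106/>.1085/' fit.py; sed -i 's/^    if np.cos/    i=np.abs(T[:,2]-.1105)<.003\n    if np.cos/' fit.py; python3 fit.py | grep -v tray
```

```text
['scene'] 1797 0.40087684988975525 0.11279207468032837 0.2414882332086563 0.1159854307770729 70.816650390625 ztop 0.11114184
theta -0.33481261224476183 lever pts 237 min [0.075 0.05  0.062] max [0.092 0.139 0.111]
0.05 56 [0.076 0.05  0.062] [0.092 0.065 0.09 ]
0.065 38 [0.075 0.065 0.062] [0.092 0.08  0.089]
0.08 39 [0.075 0.08  0.073] [0.086 0.094 0.095]
0.095 36 [0.075 0.095 0.079] [0.085 0.109 0.099]
0.11 37 [0.075 0.11  0.083] [0.085 0.124 0.104]
0.125 31 [0.076 0.125 0.088] [0.084 0.139 0.111]
['side'] 3259 0.3975735306739807 0.11249065399169922 0.24156855046749115 0.11146902292966843 70.95116424560547 ztop 0.11050073
theta -0.33246490258580247 lever pts 145 min [0.075 0.061 0.082] max [0.091 0.142 0.108]
0.05 3 [0.087 0.061 0.086] [0.091 0.065 0.087]
0.065 14 [0.078 0.067 0.084] [0.09  0.08  0.088]
0.08 22 [0.076 0.082 0.082] [0.084 0.094 0.091]
0.095 32 [0.075 0.095 0.082] [0.084 0.109 0.098]
0.11 37 [0.075 0.11  0.083] [0.084 0.125 0.102]
0.125 32 [0.075 0.125 0.088] [0.084 0.14  0.108]
0.14 5 [0.075 0.14  0.093] [0.082 0.142 0.096]
['scene', 'side'] 5056 0.4003768861293793 0.11226712167263031 0.24297583103179932 0.11691455543041229 70.95116424560547 ztop 0.11063744
theta -0.33246490258580247 lever pts 318 min [0.075 0.051 0.062] max [0.093 0.141 0.111]
0.05 57 [0.075 0.051 0.062] [0.093 0.064 0.09 ]
0.065 54 [0.075 0.065 0.062] [0.092 0.079 0.09 ]
0.08 53 [0.075 0.08  0.073] [0.086 0.095 0.095]
0.095 50 [0.075 0.096 0.079] [0.086 0.11  0.099]
0.11 53 [0.075 0.11  0.083] [0.086 0.125 0.104]
0.125 49 [0.075 0.126 0.088] [0.085 0.14  0.111]
0.14 2 [0.075 0.14  0.094] [0.078 0.141 0.095]
```

```bash
cat > fit2.py <<'E'
from h import *
from scipy.optimize import minimize
def fitrect(T,sx,sy,x0):
    # soft rectangle of known size around points T
    def f(p):
        c,s=np.cos(p[2]),np.sin(p[2]); d=T-p[:2]
        l=np.c_[d@[c,s],d@[-s,c]]
        e=np.maximum(np.abs(l)-[sx/2,sy/2],0).max(1)
        return np.mean(np.minimum(e,.006))*1e3
    return min((minimize(f,np.array(x0)+[a,b,0],method='Nelder-Mead',options=dict(initial_simplex=np.array(x0)+np.array([[a,b,0],[a+.008,b,0],[a,b+.008,0],[a,b,.05]]),xatol=1e-5,fatol=1e-6,maxiter=2000)) for a in(-.02,-.01,0) for b in(-.01,0,.01)),key=lambda r:r.fun)
if __name__=='__main__':
  for n in ['scene','side']:
    A=np.load(f'pics/{n}0.npy').reshape(-1,3); A=A[~np.isnan(A[:,0])]
    T=A[(A[:,0]>.25)&(A[:,0]<.52)&(A[:,1]>-.1)&(A[:,1]<.26)&(A[:,2]>.107)&(A[:,2]<.114)][:,:2]
    r=fitrect(T,.09,.24,[.4,.112,-.333]); x=r.x; print(n,len(T),x,r.fun)
    c,s=np.cos(x[2]),np.sin(x[2]); d=A[:,:2]-x[:2]; L=np.c_[d@[c,s],d@[-s,c],A[:,2]]
    k=L[(L[:,0]>.075)&(L[:,0]<.12)&(L[:,2]>.085)&(L[:,1]>.1)&(L[:,1]<.2)]
    print('lever x',np.percentile(k[:,0],[2,50,98]).round(4),'ymax',k[:,1].max(),'zmax',k[:,2].max())
    h=np.histogram(L[(np.abs(L[:,2]-.1105)<.0025)&(np.abs(L[:,1])<.1)][:,0],np.arange(-.06,.08,.005)); print(h[0])
E
python3 fit2.py
```

```text
scene 1926 [ 0.39202452  0.11533859 -0.32045035] 0.18346369340496707
lever x [0.0826 0.0923 0.0958] ymax 0.1382407126979359 zmax 0.11065774920460225
[  0   0  23  77  82  71  57  60  59  57  58  59  60  85  76  83  79  91
  77  89 104  19   3   6   5   5   0   0]
side 3393 [ 0.38944307  0.11563016 -0.32025916] 0.08215795693105257
lever x [0.0823 0.0853 0.0938] ymax 0.1407404718051498 zmax 0.10796686189482124
[  0   0  29 225 174 182 168 173 166 165 144 125 116 111 111 110 110 124
 124 139 131  33   2   2   1   2   0   0]
```

Request:
{"op": "drive_tool", "data": {"gripper": [0.5,0.5,0.5,0.5], "linear": [[0.225,-0.25,0],[0.45,-0.5,0],[0.675,-0.75,0],[0.9,-1.0,0]], "twist": [0,0,0,0]}}

```text
t: 0.98
ee_pos: [0.2045, -0.437, 0.4046]
eef_rot: [-3.141, -0.0, 0.248]
wrist_force: [-0.1, -0.4, 0.1]
opening: 0.0637
grip_force: 0.0
```

Request:
{"op": "drive_tool", "data": {"gripper": [0.5,0.5,0.5,0.5], "linear": [[0.225,-0.25,0],[0.45,-0.5,0],[0.675,-0.75,0],[0.9,-1.0,0]], "twist": [0,0,0,0]}}

```text
t: 1.32
ee_pos: [0.2672, -0.3176, 0.4049]
eef_rot: [3.141, -0.0, 0.248]
wrist_force: [0.9, -0.3, 0.2]
opening: 0.0438
grip_force: 0.0
```

Request:
{"op": "drive_tool", "data": {"gripper": [0.5,0.5,0.5,0.5], "linear": [[0.225,-0.25,0],[0.45,-0.5,0],[0.675,-0.75,0],[0.9,-1.0,0]], "twist": [0,0,0,0]}}

```text
t: 1.65
ee_pos: [0.3297, -0.1985, 0.405]
eef_rot: [3.141, -0.001, 0.248]
wrist_force: [1.1, -0.0, 0.2]
opening: 0.0441
grip_force: 0.0
```

Request:
{"op": "drive_tool", "data": {"gripper": [0.5,0.5,0.5,0.5], "linear": [[0.225,-0.25,0],[0.45,-0.5,0],[0.675,-0.75,0],[0.9,-1.0,0]], "twist": [0,0,0,0]}}

```text
t: 1.98
ee_pos: [0.3924, -0.0793, 0.4051]
eef_rot: [3.141, -0.001, 0.249]
wrist_force: [0.8, -0.8, 0.2]
opening: 0.0441
grip_force: 0.0
```

Request:
{"op": "drive_tool", "data": {"gripper": [0.5,0.5,0.5,0.5], "linear": [[0.225,-0.25,0],[0.45,-0.5,0],[0.675,-0.75,0],[0.9,-1.0,0]], "twist": [0,0,0,0]}}

```text
t: 2.32
ee_pos: [0.4551, 0.0399, 0.405]
eef_rot: [3.141, -0.001, 0.249]
wrist_force: [0.9, -0.2, 0.7]
opening: 0.0446
grip_force: 0.0
```

Request:
{"op": "drive_tool", "data": {"gripper": [0.4,0.4,0.4,0.4,0.4], "linear": [[0.225,-0.25,0],[0.45,-0.5,0],[0.675,-0.75,0],[0.9,-1.0,0],[0.9,-1.0,0]], "twist": [0,0,0,0,0]}}

```text
t: 2.73
ee_pos: [0.5186, 0.1612, 0.4047]
eef_rot: [-3.14, -0.002, 0.252]
wrist_force: [-0.7, -0.2, 0.4]
opening: 0.0355
grip_force: 0.0
```

Request:
{"op": "drive_tool", "data": {"gripper": [0.4,0.4,0.4,0.4,0.4,0.4,0.4,0.4,0.4,0.4,0.4], "linear": [[0.02,-0.1,0.1],[0.04,-0.2,0.2],[0.06,-0.3,0.3],[0.07,-0.43,0.4],[0.07,-0.43,0.5],[0.07,-0.43,0.6],[0.07,-0.43,0.6],[0.07,-0.43,0.6],[0.07,-0.43,0.6],[0.07,-0.43,0.6],[0.07,-0.43,0.6]], "twist": [-0.038,-0.076,-0.114,-0.152,-0.19,-0.228,-0.266,-0.304,-0.318,-0.318,-0.318]}}

```text
t: 3.65
ee_pos: [0.5134, 0.2003, 0.3448]
eef_rot: [3.141, 0.0, 1.246]
wrist_force: [0.8, 0.4, -0.3]
opening: 0.0354
grip_force: 0.0
```

```bash
cat > near.py <<'E'
from h import *
s=robot.read_state(); C=cam('wrist'); P=cloud(C); cv2.imwrite('pics/w1.png',C[0]); np.save('pics/wrist1.npy',P)
print(s['ee_pos'],s['eef_rot'],C[5].round(3))
x=[.3907,.1155,-.320]; c,sn=np.cos(x[2]),np.sin(x[2]); A=P.reshape(-1,3); A=A[~np.isnan(A[:,0])]
d=A[:,:2]-x[:2]; L=np.c_[d@[c,sn],d@[-sn,c],A[:,2]]
k=L[(L[:,0]>.07)&(L[:,0]<.12)&(L[:,2]>.06)&(L[:,1]>.08)&(L[:,1]<.17)]
for lo in np.arange(.08,.16,.01):
    m=k[(k[:,1]>lo)&(k[:,1]<lo+.01)]
    if len(m): print(lo.round(2),len(m),np.percentile(m[:,0],[3,50,97]).round(4),np.percentile(m[:,2],[10,50,97]).round(4))
print('ymax',k[:,1].max(),'face edge x', np.percentile(L[(L[:,2]>.107)&(L[:,2]<.114)&(L[:,0]<.06)&(L[:,0]>0)][:,0],[98]), 'yedge',np.percentile(L[(L[:,2]>.107)&(L[:,2]<.114)&(L[:,0]<.06)&(L[:,1]>0)][:,1],[99]))
d=np.array(s['ee_pos'])[:2]-x[:2]; print('tcp local',d@[c,sn],d@[-sn,c])
E
python3 near.py
```

```text
[0.5134173  0.20032926 0.34482227] [3.14142486e+00 1.55320369e-05 1.24582937e+00] [0.537 0.269 0.325]
0.08 149 [0.0726 0.0891 0.096 ] [0.075  0.0881 0.0905]
0.09 130 [0.0849 0.0904 0.0958] [0.0902 0.0918 0.094 ]
0.1 191 [0.085  0.0925 0.1154] [0.094  0.0961 0.2397]
0.11 869 [0.0714 0.1081 0.1156] [0.099  0.2027 0.2472]
0.12 2831 [0.0707 0.1125 0.1193] [0.1836 0.2111 0.2558]
0.13 2549 [0.0727 0.1047 0.1193] [0.2324 0.2689 0.2713]
0.14 17978 [0.0716 0.0963 0.1186] [0.2592 0.2786 0.2856]
0.15 1196 [0.1152 0.117  0.1198] [0.2514 0.2615 0.2679]
ymax 0.1539165287843764 face edge x [0.04503109] yedge [0.12084279]
tcp local 0.08980316182662997 0.11912569418110988
```

View pics/w1.png

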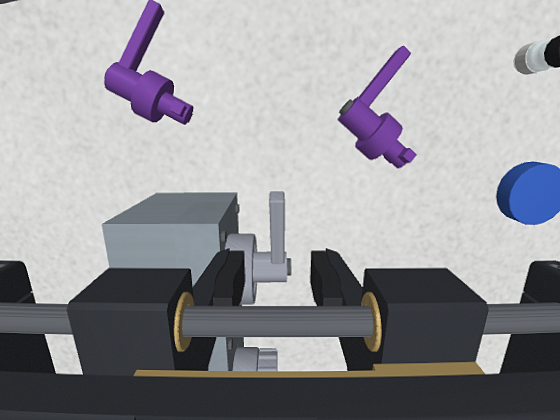

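Request:
{"op": "drive_tool", "data": {"gripper": [0.4,0.4,0.4,0.4,0.4,0.4,0.4], "linear": [[0.04,0.005,0.1],[0.04,0.005,0.3],[0.04,0.005,0.5],[0.04,0.005,0.7],[0.04,0.005,0.9],[0.04,0.005,1.0],[0.04,0.005,1.0]], "twist": [-0.002,-0.002,-0.002,-0.002,-0.002,-0.002,-0.002]}}

```text
t: 4.28
ee_pos: [0.5139, 0.2041, 0.2417]
eef_rot: [-3.137, 0.002, 1.254]
wrist_force: [0.9, -1.2, 0.1]
opening: 0.0355
grip_force: 0.0
```

```bash
cat > st.py <<'E'
from h import *
s=robot.read_state(); x=[.3907,.1155,-.320]; c,sn=np.cos(x[2]),np.sin(x[2]); d=np.array(s['ee_pos'])[:2]-x[:2]
print('tcp local',(d@[c,sn]).round(4),(d@[-sn,c]).round(4),'grasp z',s['ee_pos'][2]-.147,s['wrist_force'].round(1),s['eef_rot'],s['opening'])
E
python3 st.py
```

```text
tcp local 0.0891 0.1228 grasp z 0.09466686761587217 [ 0.9 -1.2  0.1] [-3.13683144e+00  2.45919261e-03  1.25364849e+00] 0.035499444308954825
```

Request:
{"op": "drive_tool", "data": {"gripper": [0.4,0.3,0.2,0.1,0.0,0.0,0.0,0.0], "linear": [[0,0.01,0],[0,0.01,0],[0,0.01,0],[0,0.01,0],[0,0.01,0],[0,0.01,0],[0,0.01,0],[0,0.01,0]], "twist": [0,0,0,0,0,0,0,0], "grip_force": 20}}

```text
t: 4.95
ee_pos: [0.5161, 0.2041, 0.2451]
eef_rot: [3.141, -0.0, 1.254]
wrist_force: [-2.6, 0.8, 4.2]
opening: 0.0116
grip_force: 20.0
```

```bash
python3 st.py; python3 -c "
import numpy as np
for a in range(70,-1,-5):
  r=np.deg2rad(a);r0=np.deg2rad(70);print(a,round(.62*(np.sin(r)-np.sin(r0)),3),round(-.62*(np.cos(r)-np.cos(r0)),3))"
```

```text
tcp local 0.0912 0.1235 grasp z 0.09811279491465719 [-2.6  0.8  4.2] [ 3.14149844e+00 -3.36370518e-04  1.25409817e+00] 0.011636963798245924
70 0.0 -0.0
65 -0.021 -0.05
60 -0.046 -0.098
55 -0.075 -0.144
50 -0.108 -0.186
45 -0.144 -0.226
40 -0.184 -0.263
35 -0.227 -0.296
30 -0.273 -0.325
25 -0.321 -0.35
20 -0.371 -0.371
15 -0.422 -0.387
10 -0.475 -0.399
5 -0.529 -0.406
0 -0.583 -0.408
```

Request:
{"op": "drive_tool", "data": {"gripper": [0,0,0,0,0,0,0,0,0], "linear": [[-0.01,0,-0.025],[-0.024,0,-0.05],[-0.052,0,-0.098],[-0.085,0,-0.143],[-0.121,0,-0.185],[-0.161,0,-0.224],[-0.204,0,-0.259],[-0.25,0,-0.29],[-0.25,0,-0.29]], "twist": [0,0,0,0,0,0,0,0,0]}}

```text
t: 5.7
ee_pos: [0.509, 0.18, 0.2755]
eef_rot: [3.139, -0.002, 1.253]
wrist_force: [2.2, 6.3, 1.9]
opening: 0.0121
grip_force: 20.0
```

```bash
python3 st.py
```

```text
tcp local 0.092 0.0984 grasp z 0.12847334517095013 [2.2 6.3 1.9] [ 3.13867310e+00 -2.34668225e-03  1.25344602e+00] 0.012082335614071711
```

Request:
{"op": "drive_tool", "data": {"gripper": [0,0,0,0,0,0,0,0,0], "linear": [[-0.024,0,-0.015],[-0.048,0,-0.028],[-0.099,0,-0.051],[-0.151,0,-0.069],[-0.205,0,-0.083],[-0.26,0,-0.092],[-0.315,0,-0.096],[-0.37,0,-0.095],[-0.37,0,-0.095]], "twist": [0,0,0,0,0,0,0,0,0]}}

```text
t: 6.45
ee_pos: [0.4974, 0.1444, 0.2844]
eef_rot: [3.139, -0.001, 1.254]
wrist_force: [1.4, 3.1, 4.3]
opening: 0.0117
grip_force: 20.0
```

```bash
python3 st.py; python3 - <<'E'
from h import *
C=cam('scene'); cv2.imwrite('pics/s3.png',cv2.resize(C[0][120:270,200:400],(800,600),interpolation=cv2.INTER_CUBIC))
P=cloud(C); x=[.3907,.1155,-.320]; c,sn=np.cos(x[2]),np.sin(x[2]); A=P.reshape(-1,3); A=A[~np.isnan(A[:,0])]
d=A[:,:2]-x[:2]; L=np.c_[d@[c,sn],d@[-sn,c],A[:,2]]
k=L[(L[:,0]>.084)&(L[:,0]<.102)&(L[:,2]>.06)&(L[:,1]>.03)&(L[:,1]<.12)]
for lo in np.arange(.06,.15,.01):
    m=k[(k[:,2]>lo)&(k[:,2]<lo+.01)]
    if len(m): print(lo.round(2),len(m),np.percentile(m[:,1],[3,50,97]).round(4),np.percentile(m[:,0],[3,50,97]).round(4))
E
```

```text
tcp local 0.0922 0.061 grasp z 0.13743277951511415 [1.4 3.1 4.3] [ 3.13897653e+00 -9.91356866e-04  1.25353194e+00] 0.011661705193847755
0.06 7 [0.0519 0.0561 0.0756] [0.0984 0.0989 0.1019]
0.07 22 [0.0485 0.0525 0.0718] [0.0868 0.0979 0.1015]
0.08 34 [0.0498 0.0571 0.071 ] [0.0876 0.098  0.1016]
0.09 22 [0.054  0.0586 0.0695] [0.0885 0.0978 0.1012]
0.1 17 [0.0548 0.0587 0.0672] [0.0885 0.0978 0.099 ]
0.11 8 [0.0536 0.0544 0.0556] [0.0879 0.0922 0.0984]
0.12 12 [0.0518 0.0548 0.056 ] [0.0861 0.0895 0.1013]
0.13 11 [0.0509 0.0525 0.0549] [0.0845 0.091  0.1012]
0.14 14 [0.0504 0.0544 0.0556] [0.0842 0.0888 0.0974]
```

View pics/s3.png

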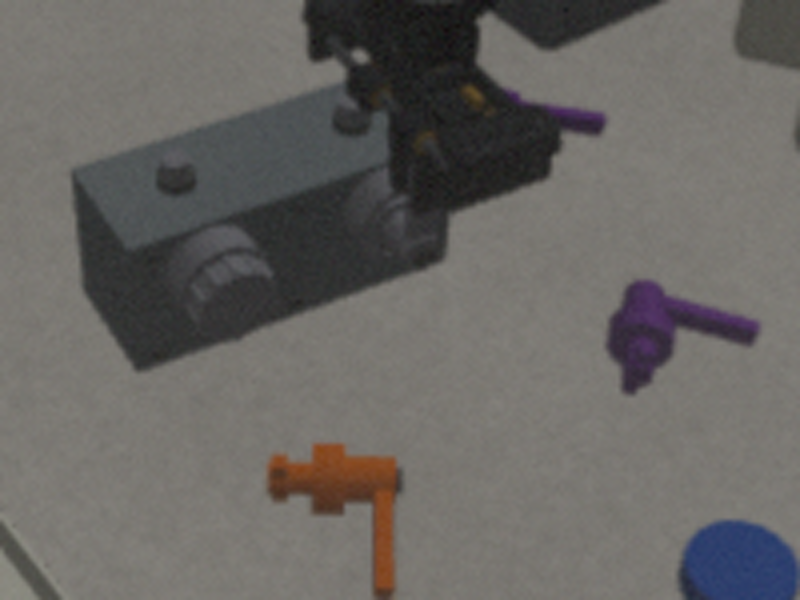

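Request:
{"op": "drive_tool", "data": {"gripper": [0,0,0,0,0,0], "linear": [[0,0,0],[0,0.03,0],[0,0.07,0],[0,0.11,0],[0,0.15,0],[0,0.15,0]], "twist": [0,0,0,0,0,0], "grip_force": 40}}

```text
t: 7.0
ee_pos: [0.5111, 0.1404, 0.2831]
eef_rot: [-3.14, -0.0, 1.254]
wrist_force: [-1.5, 5.0, 4.6]
opening: 0.0113
grip_force: 40.2
```

```bash
python3 st.py
```

```text
tcp local 0.1065 0.0615 grasp z 0.13614314053211643 [-1.5  5.   4.6] [-3.13997138e+00 -2.31998558e-04  1.25361864e+00] 0.011259172429462613
```

Request:
{"op": "drive_tool", "data": {"gripper": [0,0,0,0,0,0,0,0,0], "linear": [[0,0.06,0],[0,0.14,0],[0,0.22,0],[0,0.3,0],[0,0.4,0],[0,0.5,0],[0,0.6,0],[0,0.7,0],[0,0.7,0]], "twist": [0,0,0,0,0,0,0,0,0]}}

```text
t: 7.75
ee_pos: [0.5795, 0.1175, 0.2834]
eef_rot: [3.14, -0.0, 1.253]
wrist_force: [-0.5, -0.0, -1.4]
opening: 0.0118
grip_force: 40.0
```

```bash
python3 st.py;  python3 - <<'E'
from h import *
C=cam('scene'); cv2.imwrite('pics/s4.png',cv2.resize(C[0][120:270,200:400],(800,600),interpolation=cv2.INTER_CUBIC))
E
```

```text
tcp local 0.1786 0.0613 grasp z 0.13639765445679866 [-0.5 -0.  -1.4] [ 3.13980823e+00 -1.60926086e-04  1.25312776e+00] 0.011754857030743363
```

View pics/s4.png

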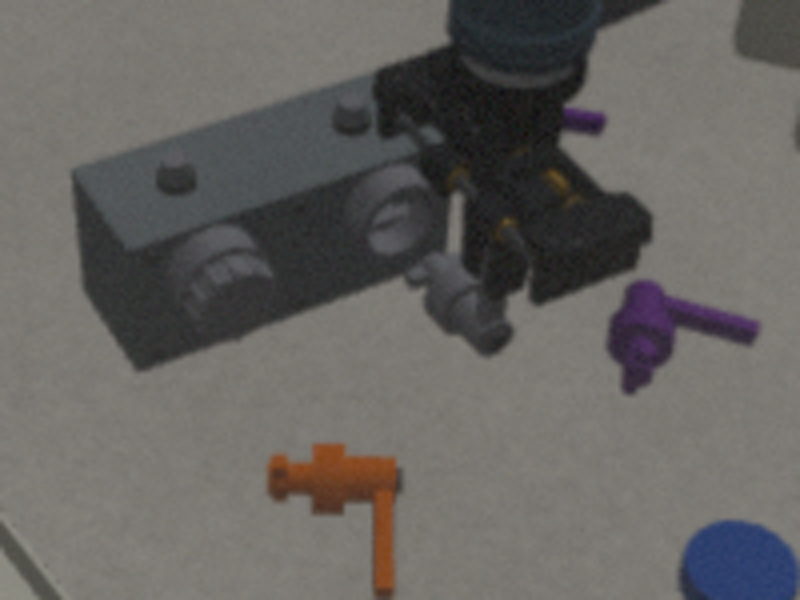

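Request:
{"op": "drive_tool", "data": {"gripper": [0,0,0,0,0,0,0,0], "linear": [[0,0,-0.08],[0,0,-0.25],[0,0,-0.45],[0,0,-0.65],[-0.1,0.01,-0.8],[-0.3,0.04,-0.85],[-0.55,0.07,-0.85],[-0.8,0.1,-0.85]], "twist": [0,0,0,0,0,0,0,0]}}

```text
t: 8.47
ee_pos: [0.5616, 0.0394, 0.3697]
eef_rot: [3.14, -0.0, 1.256]
wrist_force: [0.7, -0.3, -2.4]
opening: 0.0117
grip_force: 40.0
```

Request:
{"op": "drive_tool", "data": {"gripper": [0,0,0,0], "linear": [[-0.25,0.03,0],[-0.5,0.06,0],[-0.75,0.09,0],[-1.0,0.12,0]], "twist": [0,0,0,0]}}

```text
t: 8.8
ee_pos: [0.5416, -0.06, 0.3689]
eef_rot: [3.141, -0.0, 1.255]
wrist_force: [-0.1, -0.1, -3.2]
opening: 0.0114
grip_force: 40.0
```

Request:
{"op": "drive_tool", "data": {"gripper": [0,0,0,0], "linear": [[-0.25,0.03,0],[-0.5,0.06,0],[-0.75,0.09,0],[-1.0,0.12,0]], "twist": [0,0,0,0]}}

```text
t: 9.13
ee_pos: [0.5219, -0.1587, 0.3689]
eef_rot: [3.141, -0.0, 1.255]
wrist_force: [0.3, 0.2, -3.4]
opening: 0.0116
grip_force: 40.0
```

Request:
{"op": "drive_tool", "data": {"gripper": [0,0,0,0,0,0,0], "linear": [[-0.25,0.03,0],[-0.45,0.05,0],[-0.6,0.07,0],[-0.7,0.1,0],[-0.78,0.1,0],[-0.78,0.1,0],[-0.78,0.1,0]], "twist": [0,0,0,0,0,0,0]}}

```text
t: 9.72
ee_pos: [0.5079, -0.235, 0.3683]
eef_rot: [-3.141, -0.0, 1.254]
wrist_force: [0.3, 0.1, -2.5]
opening: 0.0116
grip_force: 40.0
```

```bash
python3 - <<'E'
from h import *
s=robot.read_state(); print(s['ee_pos'],s['wrist_force'],s['opening'],s['eef_rot'])
C=cam('side'); cv2.imwrite('pics/d1.png',cv2.resize(C[0][100:250,260:460],(800,600),interpolation=cv2.INTER_CUBIC))
C=cam('scene'); P=cloud(C); cv2.imwrite('pics/d2.png',C[0])
rs=robot.regions_of('plug','scene')
yaw=s['eef_rot'][2]; ax=np.array([np.cos(yaw),np.sin(yaw)]); ay=np.array([np.sin(yaw),-np.cos(yaw)])
A=P.reshape(-1,3);A=A[~np.isnan(A[:,0])]; d=A-s['ee_pos']
L=np.c_[d[:,:2]@ax,d[:,:2]@ay,A[:,2]]
g=s['ee_pos'][2]-.147; print('grasp z',g)
k=L[(abs(L[:,0])<.06)&(L[:,1]>-.1)&(L[:,1]<.04)&(L[:,2]<g-.02)&(L[:,2]>.06)]
print(len(k),k.min(0),k.max(0))
for lo in np.arange(-.09,.03,.01):
    m=k[(k[:,1]>lo)&(k[:,1]<lo+.01)]
    if len(m): print(lo.round(2),len(m),m.min(0).round(3),m.max(0).round(3))
E
```

```text
[ 0.50787437 -0.23496157  0.36830464] [ 0.25754265  0.0837737  -2.4978181 ] 0.011624157408495532 [-3.14142504e+00 -4.92125561e-04  1.25399518e+00]
grasp z 0.22130464121080876
202 [-0.01943924 -0.06680101  0.14443468] [0.01503888 0.01348787 0.1781978 ]
-0.07 12 [-0.017 -0.067  0.157] [-0.01  -0.06   0.166]
-0.06 11 [-0.017 -0.059  0.153] [-0.011 -0.057  0.163]
-0.05 6 [-0.019 -0.042  0.162] [-0.013 -0.04   0.172]
-0.04 14 [-0.019 -0.04   0.16 ] [-0.013 -0.03   0.177]
-0.03 20 [-0.019 -0.03   0.148] [-0.015 -0.021  0.17 ]
-0.01 6 [-0.011 -0.004  0.159] [ 0.015 -0.001  0.166]
-0.0 97 [-0.011  0.001  0.144] [0.015 0.01  0.178]
0.01 36 [-0.004  0.01   0.151] [0.009 0.013 0.172]
```

View pics/d1.png

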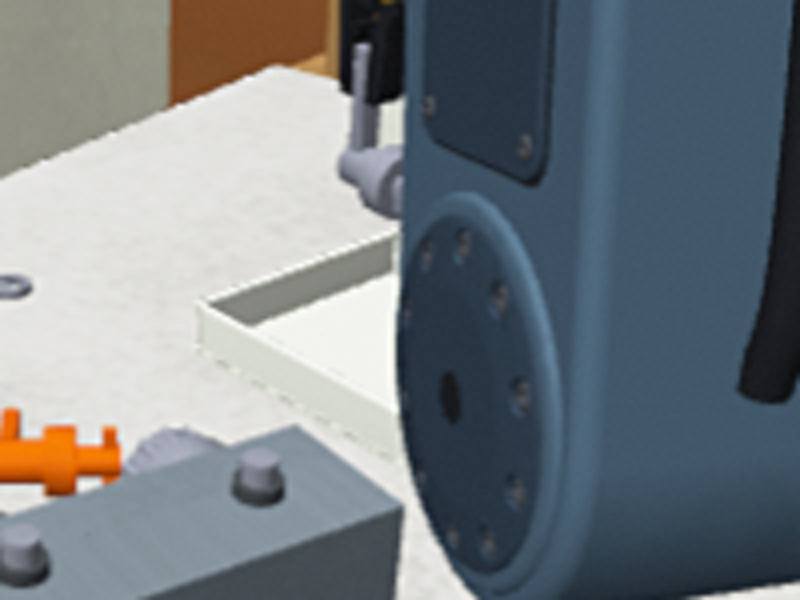

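Request:
{"op": "drive_tool", "data": {"gripper": [0,0,0,0,0,0,0,0], "linear": [[0,0,0.08],[0,0,0.25],[0,0,0.45],[0,0,0.65],[0,0,0.82],[0,0,0.94],[0,0,1.0],[0,0,1.0]], "twist": [0,0,0,0,0,0,0,0]}}

```text
t: 10.53
ee_pos: [0.5075, -0.2348, 0.2666]
eef_rot: [-3.139, -0.001, 1.254]
wrist_force: [-0.1, 0.8, -2.6]
opening: 0.0114
grip_force: 40.0
```

Request:
{"op": "drive_tool", "data": {"gripper": [0,0,0,0,0,0,0,0], "linear": [[0,0,0.06],[0,0,0.13],[0,0,0.2],[0,0,0.24],[0,0,0.27],[0,0,0.29],[0,0,0.3],[0,0,0.3]], "twist": [0,0,0,0,0,0,0,0]}}

```text
t: 11.2
ee_pos: [0.508, -0.2355, 0.2382]
eef_rot: [3.141, 0.0, 1.254]
wrist_force: [-0.1, 0.1, -2.9]
opening: 0.0116
grip_force: 40.0
```

Request:
{"op": "drive_tool", "data": {"gripper": [0,0,0,0,0,0], "linear": [[0,0,0.01],[0,0,0.02],[0,0,0.03],[0,0,0.035],[0,0,0.04],[0,0,0.04]], "twist": [0,0,0,0,0,0]}}

```text
t: 11.7
ee_pos: [0.509, -0.2362, 0.2371]
eef_rot: [3.138, 0.001, 1.254]
wrist_force: [-2.5, 2.0, 15.8]
opening: 0.0118
grip_force: 40.4
```

Request:
{"op": "drive_tool", "data": {"gripper": [0,0,0,0,0,0,0,0,0,0], "linear": [[0,0,0],[0,0,0],[0,0,0],[-0.04,0,0.0],[-0.08,0,0.005],[-0.12,0,0.01],[-0.16,0,0.015],[-0.2,0,0.02],[-0.24,0,0.025],[-0.24,0,0.025]], "twist": [0,0,0,0,0,0,0,0,0,0], "grip_force": 6}}

```text
t: 12.53
ee_pos: [0.5007, -0.2593, 0.2325]
eef_rot: [3.14, 0.001, 1.254]
wrist_force: [1.6, -1.7, 6.5]
opening: 0.0122
grip_force: 6.0
```

```bash
cat > tilt.py <<'E'
from h import *
import sys
s=robot.read_state(); print(s['ee_pos'],s['wrist_force'].round(1),s['opening'])
C=cam('scene'); P=cloud(C); cv2.imwrite(f'pics/{sys.argv[1]}.png',cv2.resize(C[0][210:360,100:300],(800,600),interpolation=cv2.INTER_CUBIC))
yaw=s['eef_rot'][2]; ax=np.array([np.cos(yaw),np.sin(yaw)]); ay=np.array([np.sin(yaw),-np.cos(yaw)])
A=P.reshape(-1,3);A=A[~np.isnan(A[:,0])]; d=A-s['ee_pos']
L=np.c_[d[:,:2]@ax,d[:,:2]@ay,A[:,2]]
k=L[(abs(L[:,0])<.1)&(L[:,1]>-.1)&(L[:,1]<.03)&(L[:,2]<.05)&(L[:,2]>.012)]
for lo in np.arange(-.08,.03,.01):
    m=k[(k[:,1]>lo)&(k[:,1]<lo+.01)]
    if len(m): print(lo.round(2),len(m),np.percentile(m,3,axis=0).round(3),np.percentile(m,97,axis=0).round(3))
E
python3 tilt.py r1
```

```text
[ 0.50065149 -0.25929048  0.23247067] [ 1.6 -1.7  6.5] 0.012202581763252491
-0.08 22 [ 0.065 -0.079  0.015] [ 0.071 -0.07   0.042]
-0.07 16 [ 0.067 -0.069  0.017] [ 0.071 -0.06   0.042]
-0.06 19 [ 0.068 -0.059  0.013] [ 0.073 -0.05   0.041]
-0.05 21 [ 0.069 -0.049  0.014] [ 0.074 -0.041  0.042]
-0.04 22 [ 0.071 -0.04   0.015] [ 0.076 -0.03   0.044]
-0.03 20 [ 0.072 -0.029  0.014] [ 0.077 -0.02   0.042]
-0.02 21 [ 0.073 -0.02   0.013] [ 0.078 -0.011  0.043]
-0.01 20 [ 0.075 -0.009  0.019] [ 0.079 -0.     0.043]
-0.0 27 [0.016 0.001 0.015] [0.08  0.01  0.042]
0.01 33 [0.014 0.011 0.014] [0.083 0.019 0.042]
0.02 20 [0.079 0.021 0.014] [0.083 0.029 0.042]
```

View pics/r1.png

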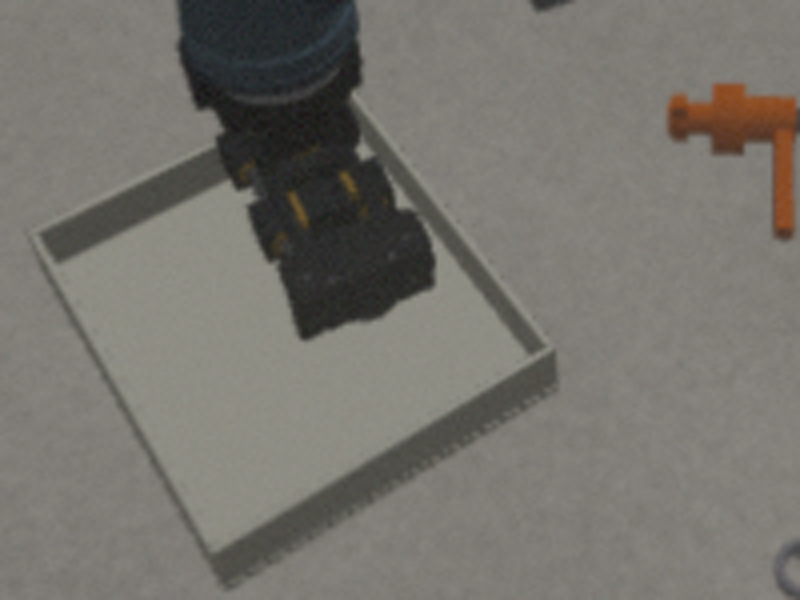

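Request:
{"op": "drive_tool", "data": {"gripper": [0,0,0,0,0,0,0,0], "linear": [[-0.02,0,0.005],[-0.05,0,0.012],[-0.118,0,0.032],[-0.184,0,0.057],[-0.248,0,0.085],[-0.31,0,0.118],[-0.368,0,0.154],[-0.368,0,0.154]], "twist": [0,0,0,0,0,0,0,0]}}

```text
t: 13.25
ee_pos: [0.4882, -0.294, 0.215]
eef_rot: [-3.14, -0.001, 1.253]
wrist_force: [1.1, 0.3, -1.0]
opening: 0.0118
grip_force: 6.0
```

```bash
python3 tilt.py r2
```

```text
[ 0.48819711 -0.29401521  0.21501006] [ 1.1  0.3 -1. ] 0.011847655910131547
-0.08 10 [-0.094 -0.078  0.029] [ 0.009 -0.071  0.043]
-0.07 31 [-0.093 -0.069  0.022] [ 0.058 -0.06   0.046]
-0.06 30 [-0.091 -0.06   0.013] [ 0.059 -0.051  0.046]
-0.05 19 [-0.09  -0.049  0.018] [ 0.061 -0.04   0.049]
-0.04 40 [-0.089 -0.04   0.032] [ 0.064 -0.03   0.05 ]
-0.03 65 [-0.087 -0.029  0.021] [ 0.064 -0.021  0.049]
-0.02 24 [-0.086 -0.019  0.018] [ 0.057 -0.011  0.043]
-0.01 18 [-0.085 -0.009  0.019] [ 0.056 -0.001  0.043]
-0.0 37 [-0.083  0.     0.013] [0.057 0.009 0.042]
0.01 15 [-0.082  0.011  0.024] [-0.004  0.019  0.043]
0.02 15 [-0.081  0.022  0.015] [-0.076  0.03   0.043]
```

View pics/r2.png

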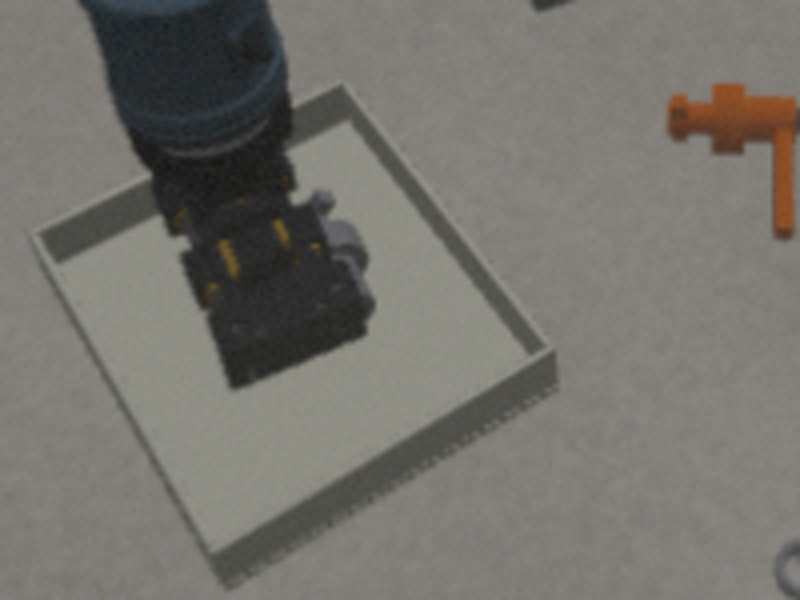

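Request:
{"op": "drive_tool", "data": {"gripper": [0,0,0,0,0,0,0,0,0], "linear": [[-0.055,0,0.039],[-0.107,0,0.081],[-0.154,0,0.126],[-0.199,0,0.173],[-0.238,0,0.222],[-0.273,0,0.273],[-0.304,0,0.325],[-0.32,0,0.35],[-0.32,0,0.35]], "twist": [0,0,0,0,0,0,0,0,0]}}

```text
t: 14.05
ee_pos: [0.4788, -0.3238, 0.1806]
eef_rot: [-3.141, -0.0, 1.254]
wrist_force: [0.1, 0.3, -1.2]
opening: 0.0121
grip_force: 6.0
```

Request:
{"op": "drive_tool", "data": {"gripper": [0.1,0.15,0.2,0.25,0.3,0.35,0.4,0.4,0.4], "linear": [[0,0,0],[0,0,0],[0,0,0],[0,0,0],[0,0,0],[0,0,0],[0,0,0],[0,0,0],[0,0,0]], "twist": [0,0,0,0,0,0,0,0,0]}}

```text
t: 14.8
ee_pos: [0.479, -0.3236, 0.1814]
eef_rot: [3.142, 0.0, 1.254]
wrist_force: [-0.8, 0.1, 0.0]
opening: 0.035
grip_force: 0.0
```

Request:
{"op": "drive_tool", "data": {"gripper": [0.4,0.4,0.4,0.4,0.4,0.4,0.4,0.4], "linear": [[0,0,-0.03],[0,0,-0.1],[0,0,-0.25],[0,0,-0.4],[0,0,-0.6],[0,0,-0.8],[0,0,-1.0],[0,0,-1.0]], "twist": [0,0,0,0,0,0,0,0]}}

```text
t: 15.47
ee_pos: [0.4803, -0.3247, 0.2864]
eef_rot: [3.135, 0.004, 1.254]
wrist_force: [0.6, -0.1, 0.3]
opening: 0.0351
grip_force: 0.0
```

Request:
{"op": "drive_tool", "data": {"gripper": [0.4,0.4,0.4,0.4,0.4,0.4], "linear": [[-0.2,0,-0.2],[-0.4,0,-0.4],[-0.6,0,-0.6],[-0.8,0,-0.8],[-1.0,0,-1.0],[-1.0,0,-1.0]], "twist": [0,0,0,0,0,0]}}

```text
t: 15.97
ee_pos: [0.4473, -0.4223, 0.3858]
eef_rot: [3.136, 0.006, 1.251]
wrist_force: [0.4, 0.4, -0.2]
opening: 0.035
grip_force: 0.0
```

```bash
python3 - <<'E'
from h import *
C=cam('scene'); cv2.imwrite('pics/f1.png',cv2.resize(C[0][120:345,80:380],(800,600),interpolation=cv2.INTER_CUBIC)); s=robot.read_state(); print(s['t'],s['wrist_force'])
E
```

```text
16.0167 [-0.33848262  0.51696897 -0.50385429]
```

View pics/f1.png

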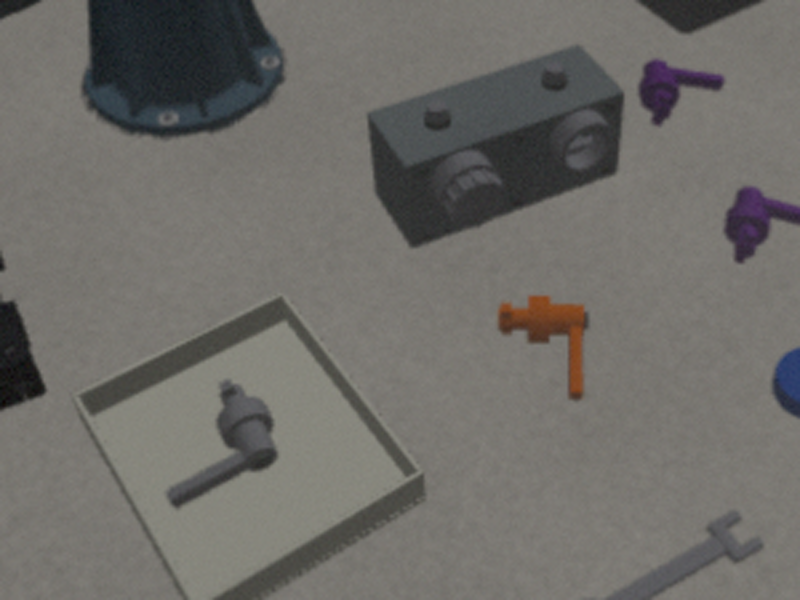

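The picture shows the plug lying in the tray, with its collar at about (245,420) and its lever tip at about (175,497). The port at (583,145) is open, and the arm is clear.

```bash
python3 -c "
from workcell import robot
print(robot.sign_off())"
```

```text
the job is handed in; nothing more can be done
None
```

The lever plug was unscrewed, drawn straight out of its port and laid gently on its side in the white tray; the job is handed in after about 16 s of robot time, with the arm touching nothing.

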